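# Unload a counterweighted test fixture

## Robot

A 6-joint arm with a two-finger parallel gripper is mounted at the origin on the work surface. World frame = base frame: x ahead of the robot, y to its left, z up, the work surface at z = 0. Lengths are in mm, angles in degrees, forces in N, time in s.
With the tool pointing down it reaches from about 350 to 925 mm from the base axis. Payload 6.4 kg.
Tool frame: the origin (TCP) lies midway between the tips of the shut fingers; the grasp point (between the pads) lies 19 mm behind it (env.grasp_offset is the distance from the TCP to the grasp point, in mm); z points along the fingers, y is the line along which they close (so a half turn about z gives the same grasp; the last joint's range is limited). The gripper opens to 94 mm and grips with 3 to 60 N. Pads are 16 mm wide; open, the fingers measure 119 mm over their backs; the gripper's body (75 mm by 177 mm) begins 78 mm behind the grasp point.
Start: joints at [62.103, 14.043, 89.255, -0, 76.702, -9.975], TCP at [200.018, 618.471, 167.055] pointing down, gripper open.
Joint ranges: [-179.41, 179.41], [-58.25, 129.5], [7.25, 145.43], [-54.29, 234.29], [11.92, 165.04], [-157.13, 157.13]. Speed limits (degrees/s): [147.25, 147.25, 180, 180, 180, 180].

## Interface

Orientations are given as a 3x3 rotation matrix whose columns are the frame's x, y, z axes.
In Python, from workcell import env, move_gripper, optics, boxes_of, silhouettes, current_clock, current_qpos, current_dq, current_tau, current_ee_pos, current_orientation, current_force, current_moment, current_width, current_finger_force gives the robot as it stands. Calls block until the motion is done:
- env.reach(position, orientation): joint-space move of the TCP to a pose.
- env.move_straight(position, rotation=None, speed=150, until_force=None): straight line of the TCP; rotation=None keeps the orientation; speed is the mean speed in mm/s. With until_force (N) it stops when the force on the tool has changed by that much, and returns True; else False.
- env.goto_joints(angles): joint-space move.
- move_gripper(opening, newtons=None): finger opening in mm; newtons is the grip in N (None keeps the last); returns when the fingers have stopped.
- env.hold(seconds).
- env.ik(position, orientation): joint angles nearest the present ones, or None.
- optics.get_image(name): name is "scene" or "top"; returns a dict with "image" (480x640x3 uint8, blue, green, red), "intrinsics" (3x3 intrinsics, pixels), "rvec" (rotation vector, rad) and "tvec" (3), from world to camera coordinates, as OpenCV has them. Camera axes: x right, y down, z forward; pixel columns grow to the right and rows downward; lengths in mm; the calibration is good to about 2 mm. A picture is of the moment at which its call begins. There is no depth.
A pose or a line that the arm cannot do raises env.Unreachable and nothing moves.
- env.job_done(): hands the job in; it is judged then, once.
Trained networks look in a picture, given as the dict that the camera call returned (one of the last four; its "shot" number tells which), for a name from the list of things; names that differ only in an ending like _2 or _b are one class to them, and where a whole thing is asked for, a point or a joint stands for the part that bears it (a point fixed in the world has none). Each returns a list of dicts, best first, with "score" (0 to 1); they miss things now and then, are a little off and sometimes report something else, mostly with a low value. They report only what shows in the picture. A call takes as long as a camera call. They do not tell look-alikes from the thing itself.
- boxes_of(picture, target): "position" ([x, y, z] in mm, in the coordinates of the camera as it stood for that picture, good to about 4 mm: the middle of the surface that is visible of it).
- silhouettes(picture, target): "mask" (480x640 bool, what is visible of it).
Readings, each from a call of its own:
- current_clock(): time.
- current_qpos(): joint angles.
- current_dq(): joint speeds.
- current_tau(): joint torques, N m.
- current_ee_pos(): TCP position.
- current_orientation(): TCP orientation.
- current_force(): force on the tool from outside, world axes, zero at the start.
- current_moment(): the same for the moment, N m.
- current_width(): finger opening in mm.
- current_finger_force(): force on a finger pad.
Only numpy, scipy, OpenCV 4.12 (cv2) and the standard library are available. Lean on these libraries where they do the work, as an engineer would, in place of code of your own. Each camera call takes 0.05 s, during which the arm holds its last target. There are 200 camera calls.

## Task

The supply unit in the sloping test fixture has passed its test. Ease the fixture's counterweighted hold-down gate up by its handle, without flinging it, past its balance point so that it swings on and stands fully open by itself; then lift the unit out of its nest and set it down flat, right way up, in the empty bay of the black tray. Keep hold of it until it is down, do not drop it, let go, leave the gate open, and do not disturb the other things on the bench.

Things in the scene. Friction and masses are not known exactly. Their poses are not given: they have to be found in the camera images.
- fixture: test fixture, fixed: grey wedge 172 (x) by 168 mm (y), black nest plate on top. Origin on the bench 100 mm behind the front lip; x points from the front (low side, towards the robot) to the back. The plate is 45 mm high at the lip and rises backwards at 28 degrees. Nest centre 80 mm up the slope, y 0. White stops 10 mm high, up to 3 mm clear of the unit, at its ends and at y +-46; a finger fits between
- gate (a joint): hold-down gate: two side arms at fixture y +-95 mm, handle in front, two cross beams over the unit, disc counterweights behind the hinge. 0 closed (frame parallel to the slope, 2 mm above the unit), grows as the handle rises, 1.83 fully open at its stop. Lifts with about 2 N at the handle; its balance point is near 1.05: below it sinks shut, beyond it swings slowly open by itself (damped, up to 3 s)
- gate_handle (a point): centre of the gate's handle, a round black bar 16 mm thick, 120 mm long, along the fixture's y; moves with the gate. Closed, it hangs in front of the lip, 75 mm above the bench, 139 mm before the fixture's origin. It can be pinched from above across its thickness or hooked from below. The nearest cross beam is 72 mm behind it
- gate_hinge (a point): middle of the gate's hinge line (parallel to the fixture's y), 176 mm above the bench; the handle's centre turns about it at a radius of 215 mm. With the gate closed the handle lies before it, 28 degrees below level
- unit: open-frame supply unit, 56 (its x) by 120 (its y) by 34 mm high, 0.2 to 0.35 kg: U-shaped aluminium channel, its two upright flanges are the long sides (along y). To be held across the 56 mm over the flanges, near the middle. Origin at the centre of its underside, z out of its open top. At the start it lies in the nest, tilted 28 degrees with the slope: its x points up the slope, y along the fixture's y
- tray: black transit tray, fixed, 232 (x) by 164 (y) by 16 mm high, with two bays one behind the other along x, parted by a 4 mm wall; origin under its centre. Walls 4 mm thick, 16 mm high; floor 4 mm thick. The bay at its -x side (nearer the robot) is empty, the other holds a spare unit
- tray_bay (a point): centre of the empty bay, on its floor (4 mm above the bench). The bay is 110 (x) by 156 mm (y) inside; axes as the tray's: the unit's 120 mm length goes along y
- spare: bystander: a like supply unit, 56 (its x) by 120 (its y) by 34 mm high, lying in the tray's other bay; origin at the centre of its underside
- screwdriver: bystander: black-handled screwdriver 200 mm long, 26 mm thick, lying on the bench between fixture and tray; origin under its middle
- heatsink: bystander: finned aluminium heat sink 60 by 80 by 34 mm, on the bench between fixture and tray, farther back; origin at the centre of its underside
- multimeter: bystander: grey hand multimeter 85 by 165 by 50 mm lying on the bench at the right; origin at the centre of its underside
- jar: bystander: glass jar 72 mm across, 85 mm high, on the bench at the left; origin under its centre
- spool: bystander: solder spool 60 mm across, 45 mm high, on the bench at the left; origin under its centre
Things that resemble listed ones, but are neither listed nor needed, are in the scene too. Leave any pink or turquoise look-alike of the unit alone.

How it is judged:
By the outcome, as a careful person would: the job done as asked, in the order asked, and still so for the second after the job is handed in, with the robot touching nothing.
It also fails if it takes over 61 s, if anything falls off the work surface, if the arm or the gripper's body presses on something with over 40 N, if the wrist force passes 120 N, or if a joint passes its speed limit or range.

## Working session

There is one attempt and no reset: what is moved stays moved. The work goes in short steps, each a Python script; the robot and the scene stay as the last script left them, time stands still between calls to the robot, and variables do not carry over. Pictures are saved under pics/ and viewed, at most 10 in all, crops included, and the job is handed in when it is done.

```bash
mkdir -p pics; ls; cat > h.py <<'E'
import numpy as np, cv2
from workcell import *
def cam(p):
    R=cv2.Rodrigues(np.array(p["rvec"],float))[0]; t=np.array(p["tvec"],float).ravel(); return R,t,np.array(p["intrinsics"])
def toworld(p,c):
    R,t,K=cam(p); return R.T@(np.array(c)-t)
def proj(p,X):
    return cv2.projectPoints(np.array(X,float).reshape(-1,3),np.array(p["rvec"],float),np.array(p["tvec"],float),np.array(p["intrinsics"],float),None)[0].reshape(-1,2)
E
cat > a.py <<'E'
from h import *
for n in ["scene","top"]:
    p=optics.get_image(n); cv2.imwrite(f"pics/{n}0.png",p["image"])
    R,t,K=cam(p); print(n,"campos",(-R.T@t).round(),K[0,0])
    for o in ["fixture","gate","gate_handle","unit","tray","spare","screwdriver","heatsink","multimeter","jar","spool"]:
        print(o,[(round(b["score"],2),toworld(p,b["position"]).round().tolist()) for b in boxes_of(p,o)[:4]])
print(current_clock())
E
python3 a.py
```

```text
pics
scene campos [1181. -722.  942.] 583.1148465665453
fixture [(0.83, [670.0, -293.0, 118.0])]
gate [(0.86, [609.0, -291.0, 145.0])]
gate_handle [(0.74, [609.0, -292.0, 146.0])]
unit [(0.84, [336.0, -196.0, 31.0]), (0.68, [595.0, -253.0, 114.0]), (0.58, [392.0, -402.0, 31.0])]
tray [(0.88, [612.0, 236.0, 8.0]), (0.68, [717.0, 5.0, 29.0])]
spare [(0.71, [700.0, 242.0, 27.0])]
screwdriver [(0.72, [512.0, -3.0, 16.0])]
heatsink [(0.77, [712.0, 6.0, 29.0])]
multimeter [(0.94, [584.0, -475.0, 36.0])]
jar [(0.85, [547.0, 438.0, 52.0])]
spool [(0.71, [626.0, 430.0, 41.0])]
top campos [ 375.   -9. 1295.] 485.8786869935856
fixture [(0.91, [628.0, -251.0, 123.0])]
gate [(0.77, [594.0, -260.0, 141.0])]
gate_handle [(0.84, [598.0, -259.0, 143.0])]
unit [(0.93, [332.0, -188.0, 33.0]), (0.88, [577.0, -247.0, 101.0]), (0.75, [387.0, -388.0, 30.0])]
tray [(0.66, [614.0, 244.0, 6.0])]
spare [(0.62, [700.0, 253.0, 25.0])]
screwdriver [(0.89, [520.0, 2.0, 27.0]), (0.49, [572.0, -468.0, 36.0])]
heatsink [(0.93, [708.0, 11.0, 15.0])]
multimeter [(0.95, [574.0, -467.0, 35.0])]
jar [(0.63, [532.0, 453.0, 82.0])]
spool [(0.61, [614.0, 437.0, 47.0]), (0.23, [613.0, 245.0, 4.0])]
1.2
```

View pics/scene0.png

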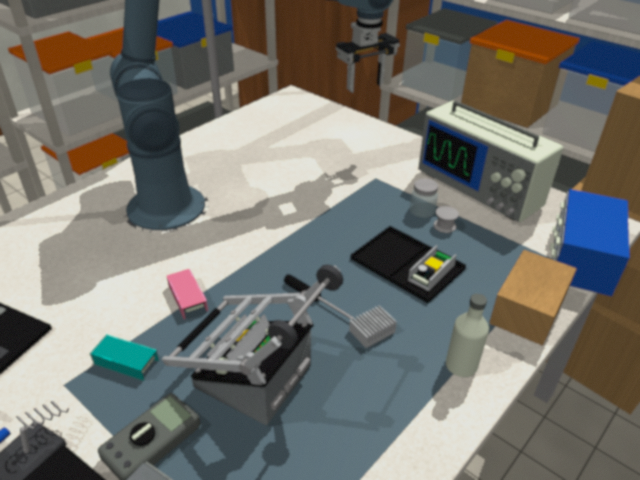

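View pics/top0.png

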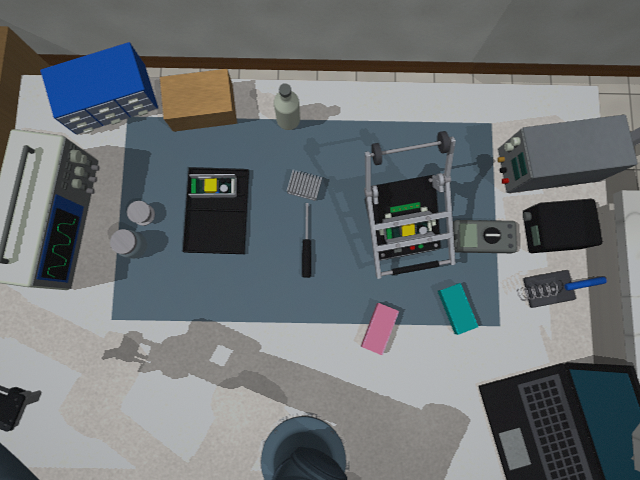

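Scene: the fixture is at top px (410,215) with its gate shut, and the handle is a dark bar at about (415,268). The tray is at (216,210) with its empty bay nearest the robot. I'll take magnified crops to fit the poses.

```bash
cat > b.py <<'E'
from h import *
p=optics.get_image("top")
m=silhouettes(p,"tray")[0]["mask"].copy()
for s in silhouettes(p,"spare")[:1]: print(s["score"],s["mask"].sum()); ms=s["mask"]; 
if (ms&cv2.dilate(m.astype(np.uint8),np.ones((5,5))).astype(bool)).any(): m|=ms
R,t,K=cam(p)
def back(uv,z):
    d=np.c_[uv,np.ones(len(uv))]@np.linalg.inv(K).T@R; c=-R.T@t; return c+d*((z-c[2])/d[:,2])[:,None]
for nm,mm,z in [("tray",m,16),("spare",ms,34)]:
    v,u=np.nonzero(mm); W=back(np.c_[u,v].astype(float),z)[:,:2]; print(nm,cv2.minAreaRect(W.astype(np.float32)), len(u))
im=p["image"]; cv2.imwrite("pics/c_top.png",cv2.resize(im[120:290,345:475],None,fx=3.5,fy=3.5,interpolation=cv2.INTER_CUBIC))
q=optics.get_image("scene"); cv2.imwrite("pics/c_sc.png",cv2.resize(q["image"][255:425,155:355],None,fx=3.5,fy=3.5,interpolation=cv2.INTER_CUBIC))
E
python3 b.py
```

```text
0.64 1009
tray ((634.48046875, 246.22787475585938), (165.94705200195312, 233.32644653320312), 89.18013763427734) 5120
spare ((696.9150390625, 254.15118408203125), (121.06756591796875, 65.10760498046875), 89.4708480834961) 1009
```

View pics/c_top.png

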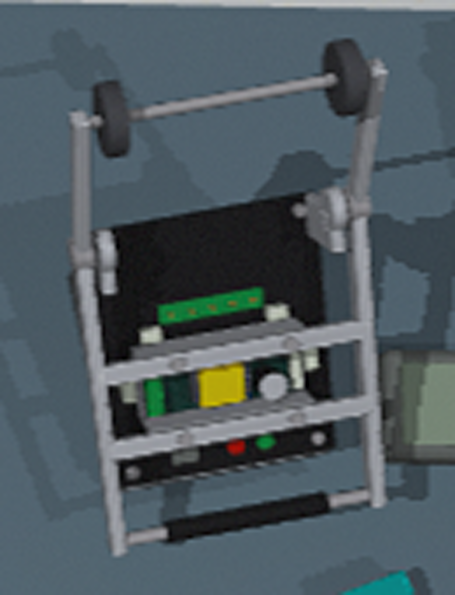

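View pics/c_sc.png

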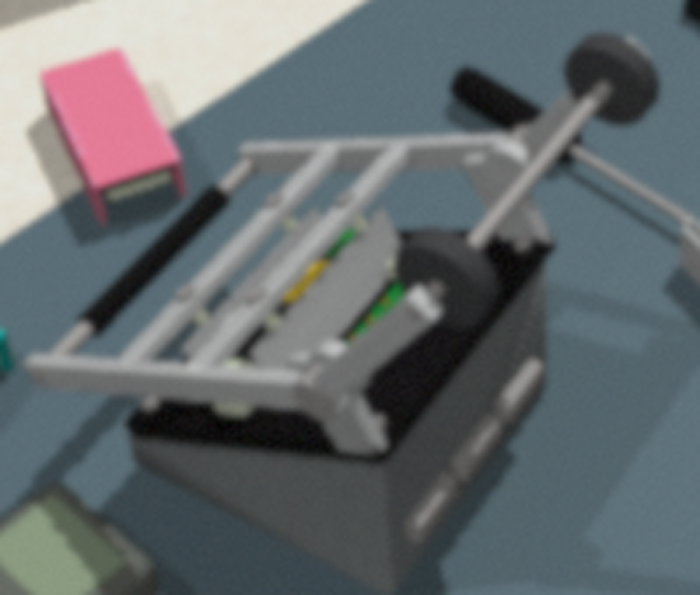

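The crops show handle ends at top-crop px (167,528)/(327,503) and scene-crop px (88,325)/(222,195). The plate corners and hinges are clear too, so I'll fit the fixture pose from these.

```bash
cat > c.py <<'E'
from h import *
from scipy.optimize import least_squares
p=optics.get_image("top"); q=optics.get_image("scene")
H1=[-139,60,75];H2=[-139,-60,75]
A=[(H1,(167,530)),(H2,(328,503)),([72,84,136.4],(112,228)),([72,-84,136.4],(312,193)),([-100,84,45],(122,487)),([-100,-84,45],(330,447)),([50.8,95,176],(85,257)),([50.8,-95,176],(360,207))]
B=[(H2,(88,325)),(H1,(222,195)),([72,-84,136.4],(385,458)),([72,84,136.4],(548,245)),([-100,-84,45],(132,425)),]
def W(s,X):
    c,n=np.cos(s[2]),np.sin(s[2]); X=np.array(X,float); return np.c_[s[0]+c*X[:,0]-n*X[:,1],s[1]+n*X[:,0]+c*X[:,1],X[:,2]]
def res(s):
    a=proj(p,W(s,[x for x,_ in A]))-(np.array([u for _,u in A])/3.5+[345,120])
    b=proj(q,W(s,[x for x,_ in B]))-(np.array([u for _,u in B])/3.5+[155,255])
    return np.r_[a,b]
f=least_squares(lambda s:res(s).ravel(),[617,-248,.15],loss="soft_l1",x_scale=[10,10,.1])
print(f.x[:2],np.degrees(f.x[2]));print(res(f.x).round(1).tolist())
np.save("fix.npy",f.x); print("handle",W(f.x,[[-139,0,75]]),"unit",W(f.x,[[-29.4,0,82.6]]))
E
python3 c.py
```

```text
[ 621.66651593 -247.6384674 ] 10.78660985800387
[[-0.6, -0.6], [0.0, -1.0], [-7.0, 0.7], [2.7, -0.5], [-1.7, -0.7], [2.3, -0.2], [-0.1, -2.5], [-0.3, -1.3], [-0.6, 0.9], [-0.2, -0.0], [-4.3, -2.3], [0.2, -3.4], [-3.7, -0.9]]
handle [[ 485.12250481 -273.65256022   75.        ]] unit [[ 592.78598408 -253.14072876   82.6       ]]
```

```bash
cat >> c.py <<'E'
wt=np.zeros((13,2)); wt[[0,1,8,9]]=1; wt[[6,7]]=.3
f=least_squares(lambda s:(wt*res(s)).ravel(),f.x,x_scale=[10,10,.1])
print(f.x[:2],np.degrees(f.x[2]),res(f.x)[[0,1,6,7,8,9]].round(1).tolist()); np.save("fix.npy",f.x)
E
cat >> h.py <<'E'
F=np.load("fix.npy")
c_,s_=np.cos(F[2]),np.sin(F[2]); RF=np.array([[c_,-s_,0],[s_,c_,0],[0,0,1]])
def fw(X): return np.array([F[0],F[1],0])+RF@np.array(X,float)
def hook_R(tilt,sg):   # z forward, tilt deg below level, y horizontal
    a=np.radians(tilt); z=RF@[np.cos(a),0,-np.sin(a)]; y=sg*RF[:,1]; return np.c_[np.cross(y,z),y,z]
def hook_P(th,tilt,off=17,past=25): # gate angle rad -> TCP
    g=th-np.radians(28); a=np.radians(tilt)
    h=np.array([50.8-215*np.cos(g),0,176+215*np.sin(g)]); d=np.array([np.cos(a),0,-np.sin(a)]); n=np.array([np.sin(a),0,np.cos(a)])
    return fw(h-off*n+past*d)
def grasp_R(tilt,sg,R=None): # z down/forward, y along +-x of frame
    R=RF if R is None else R; a=np.radians(tilt); z=R@[np.sin(a),0,-np.cos(a)]; y=sg*(R@[np.cos(a),0,np.sin(a)]); return np.c_[np.cross(y,z),y,z]
E
python3 c.py; python3 - <<'E'
from h import *
np.set_printoptions(suppress=True,precision=0)
for sg in (1,-1):
    for th,t in ((0,25),(0,35),(.6,20),(1.25,5),(1.25,25)): print(sg,th,t,hook_P(th,t),env.ik(hook_P(th,t),hook_R(t,sg)))
    for h in (4,120): print("unit",sg,h,env.ik(fw([-29.4-h*.469,0,82.6+h*.883]),grasp_R(28,sg)))
    print("bay",sg,env.ik([577,247,10],grasp_R(0,sg,np.eye(3))))
E
```

```text
[ 621.66651593 -247.6384674 ] 10.78660985800387
[[-0.6, -0.6], [0.0, -1.0], [-7.0, 0.7], [2.7, -0.5], [-1.7, -0.7], [2.3, -0.2], [-0.1, -2.5], [-0.3, -1.3], [-0.6, 0.9], [-0.2, -0.0], [-4.3, -2.3], [0.2, -3.4], [-3.7, -0.9]]
handle [[ 485.12250481 -273.65256022   75.        ]] unit [[ 592.78598408 -253.14072876   82.6       ]]
[ 620.53017443 -247.24164117] 10.695857465832471 [[-0.8, -0.2], [-0.2, -0.5], [-0.3, -2.1], [-0.4, -0.8], [-0.8, 0.4], [-0.3, -0.4]]
1 0 25 [ 499. -270.   49.] [-73.  13. 131.  79.  66. 130.]
1 0 35 [ 494. -271.   47.] [-70.   6. 131.  70.  59. 141.]
1 0.6 20 [ 478. -274.  175.] [-78.  -6. 134.  75.  77. 143.]
1 1.25 5 [ 541. -262.  305.] [-71. -10. 131.  90.  80. 149.]
1 1.25 25 [ 533. -264.  298.] None
unit 1 4 [-45.   5. 112.  31.  50. -73.]
unit 1 120 [-50.  -8. 114.  28.  62. -71.]
bay 1 [13. 21. 98. -0. 61. 13.]
-1 0 25 [ 499. -270.   49.] [-73.  13. 131.  79.  66. -50.]
-1 0 35 [ 494. -271.   47.] [-70.   6. 131.  70.  59. -39.]
-1 0.6 20 [ 478. -274.  175.] [-78.  -6. 134.  75.  77. -37.]
-1 1.25 5 [ 541. -262.  305.] [-71. -10. 131.  90.  80. -31.]
-1 1.25 25 [ 533. -264.  298.] [-68. -18. 126.  69.  73. -12.]
unit -1 4 [-45.   5. 112.  31.  50. 107.]
unit -1 120 [-50.  -8. 114.  28.  62. 109.]
bay -1 None
```

```bash
cat > d.py <<'E'
from h import *
np.set_printoptions(suppress=True,precision=1)
R0=current_orientation(); T=30
move_gripper(0)
print(env.ik([380,0,350],grasp_R(0,1)))
env.reach([150,400,350],R0)
env.reach([380,0,330],grasp_R(0,1))
A=hook_P(0,T,35,-70)
env.reach(A+[0,0,110],hook_R(T,-1))
env.move_straight(A,speed=150)
env.move_straight(hook_P(0,T,35,25),speed=100)
print(current_clock(),current_force(),current_width())
for n in("top","scene"):
    p=optics.get_image(n); im=p["image"]; cv2.imwrite(f"pics/d_{n}.png",cv2.resize(im[120:320,330:490] if n=="top" else im[235:425,115:355],None,fx=3,fy=3,interpolation=cv2.INTER_CUBIC))
    print(proj(p,[current_ee_pos()]))
E
python3 d.py
```

```text
[-17.2 -29.8 110.1  -0.   99.7 -27.9]
9.125 [-0.2 -1.1 -0.9] 0.7430125803912847
[[411.6 267.1]]
[[203.2 343.7]]
```

View pics/d_scene.png

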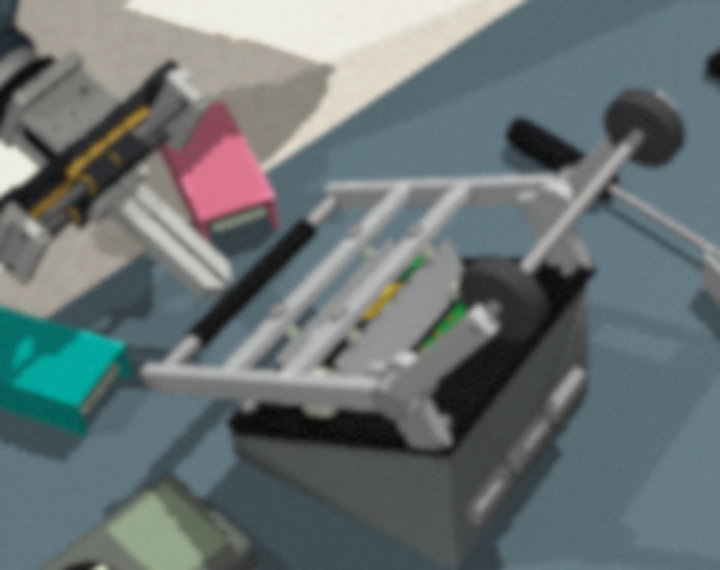

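The fingers are under the handle near crop px (230,285), clear of everything. Now I'll ease it up along the arc.

```bash
cat > e.py <<'E'
from h import *
np.set_printoptions(suppress=True,precision=1)
print(env.move_straight(hook_P(0,30,16),speed=40,until_force=4),current_ee_pos()-hook_P(0,30,17))
for th in np.arange(.12,1.21,.12):
    T=30-18*th/1.2
    env.move_straight(hook_P(th,T,16),hook_R(T,-1),speed=70)
    print(round(th,2),current_force(),round(current_clock(),1))
for n in("top","scene"):
    p=optics.get_image(n); im=p["image"]; cv2.imwrite(f"pics/e_{n}.png",im)
E
python3 e.py
```

```text
False [0.6 0.1 1. ]
0.12 [ 0.6 -0.4  0.6] 10.4
0.24 [-0.4 -0.2 -0.3] 10.9
0.36 [0.3 0.6 0.4] 11.4
0.48 [0.3 0.3 0.8] 11.9
0.6 [-0.6  0.3  0.1] 12.5
0.72 [ 0.1 -0.  -0.7] 13.0
0.84 [0.5 0.3 0. ] 13.5
0.96 [0.3 0.4 0.2] 14.1
1.08 [ 0.5  0.9 -0. ] 14.6
1.2 [-0.2  0.1 -0.7] 15.1
```

View pics/e_scene.png

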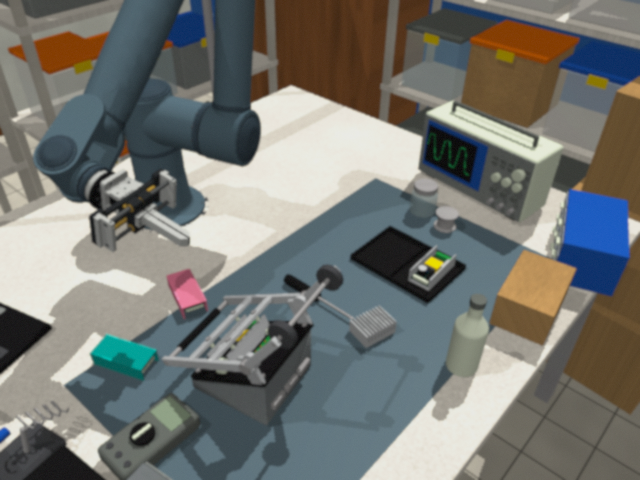

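The gate is still shut: the finger tip shows at (187,241), well in front of the handle. I need to compare that with the reported TCP.

```bash
python3 - <<'E'
from h import *
np.set_printoptions(suppress=True,precision=1)
P=current_ee_pos();R=current_orientation();print(P,hook_P(1.2,12,16));print(R, R-hook_R(12,-1),current_qpos(),env.grasp_offset)
for n in("scene","top"):
    p=optics.get_image(n);print(proj(p,[P,P-100*R[:,2]]),proj(p,[fw([-139,0,75]),fw([-139,60,75]),fw([-139,-60,75])]),p["tvec"].T if hasattr(p["tvec"],"T") else p["tvec"])
E
```

```text
[ 531.1 -264.   295.3] [ 531.2 -264.1  295.5]
[[ 0.2  0.2  1. ]
 [ 0.  -1.   0.2]
 [ 1.  -0.  -0.2]] [[ 0.  0. -0.]
 [-0.  0.  0.]
 [-0. -0. -0.]] [-71.7 -13.6 130.9  82.6  77.8 -25.7] 18.8
[[206.1 252. ]
 [161.3 224.4]] [[199.4 328.6]
 [218.1 310.3]
 [179.3 348.3]] [-417.7 -129.7 1616.1]
[[433.2 235.6]
 [445.8 281.4]] [[415.2 267.2]
 [391.9 271.3]
 [438.5 263.2]] [ -24.2  567.1 1223.4]
```

View pics/e_top.png

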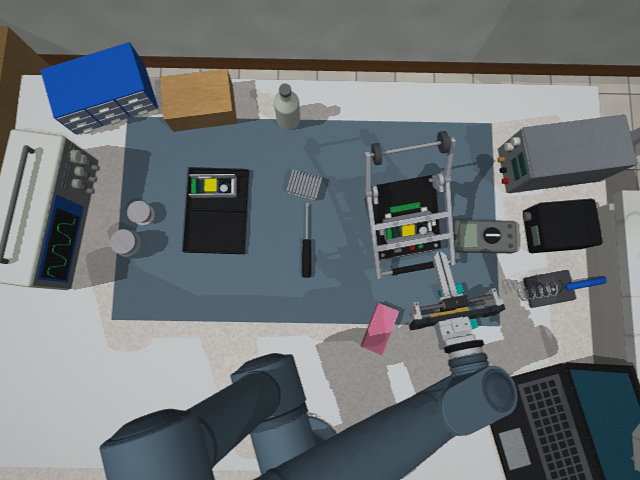

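```bash
python3 - <<'E'
from h import *
np.set_printoptions(suppress=True,precision=1)
p=optics.get_image("scene");q=optics.get_image("top")
print(current_clock(),[np.abs(x["image"].astype(int)-cv2.imread(f"pics/e_{n}.png")).max() for n,x in(("scene",p),("top",q))])
def cm(x): R,t,K=cam(x); return K@np.c_[R,t]
X=cv2.triangulatePoints(cm(p),cm(q),np.array([[187.],[241]]),np.array([[437.],[254]])); X=(X[:3]/X[3]).ravel()
print("tip",X,proj(p,[X]),proj(q,[X]),"in tool",current_orientation().T@(X-current_ee_pos()))
print("start tcp scene",proj(p,[[200,618.5,167]]), proj(q,[[200,618.5,167]]))
a=cv2.resize(p["image"][160:270,70:230],None,fx=3,fy=3,interpolation=cv2.INTER_CUBIC)
b=cv2.resize(cv2.imread("pics/scene0.png")[0:120,310:430],None,fx=2.6,fy=2.75,interpolation=cv2.INTER_CUBIC)
cv2.imwrite("pics/f.png",np.hstack([a,b[:330]]))
E
```

```text
15.425 [np.int64(20), np.int64(68)]
tip [ 490.8 -270.6  301.8] [[187.7 241. ]] [[437.6 254.5]] in tool [ -2.1  -1.1 -41.2]
start tcp scene [[364.3  99.5]] [[ 27.5 383.7]]
```

View pics/f.png

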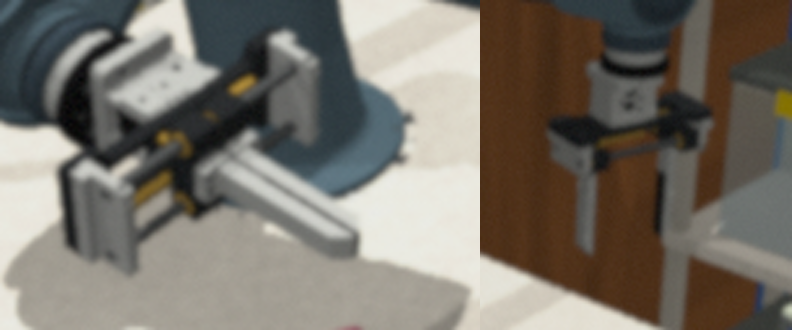

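The images show the real fingertips about 40 mm short of the reported TCP: -41 mm along tool z by triangulation, and the start picture agrees. I'll correct for that and redo the hook.

```bash
cat > g.py <<'E'
from h import *
np.set_printoptions(suppress=True,precision=1)
TO=40; past=25+TO
A=hook_P(0,30,35,-30)
env.reach(A+[0,0,110],hook_R(30,-1))
env.move_straight(A,speed=200)
env.move_straight(hook_P(0,30,35,past),speed=120)
f0=np.mean([current_force() for _ in range(8)],0)
env.move_straight(hook_P(0,30,15,past),speed=50)
for i,th in enumerate(np.arange(.12,1.21,.12)):
    T=30-18*th/1.2
    env.move_straight(hook_P(th,T,15,past),hook_R(T,-1),speed=70)
    f=np.mean([current_force() for _ in range(5)],0)-f0
    print(round(th,2),f,round(current_clock(),1))
    if i==3 and f[2]>-.8: print("no load"); break
for n in("top","scene"):
    p=optics.get_image(n); im=p["image"]; cv2.imwrite(f"pics/g_{n}.png",im)
E
python3 g.py
```

```text
0.12 [-13.5  -5.5  -6.3] 18.8
0.24 [-4.  -0.8 -2.2] 19.3
0.36 [-0.2 -0.7 -0.7] 19.8
0.48 [ 2.3  0.2 -0.1] 20.4
no load
```

View pics/g_scene.png

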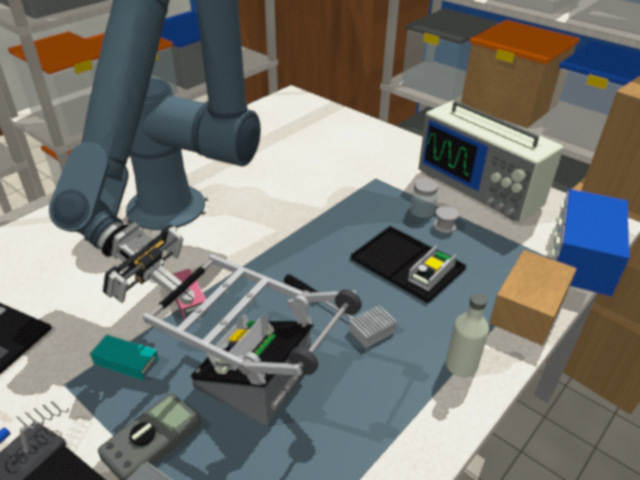

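The gate has lifted to about 0.48 rad, with the handle on the finger near (185,295), so my load check was too strict. Continuing, with slightly more finger engagement.

```bash
cat > k.py <<'E'
from h import *
np.set_printoptions(suppress=True,precision=1)
for th in np.arange(.6,1.21,.1):
    T=30-18*th/1.2
    env.move_straight(hook_P(th,T,15,73),hook_R(T,-1),speed=70)
    print(round(th,2),np.mean([current_force() for _ in range(5)],0),round(current_clock(),1))
env.hold(.8)
for n in("top","scene"):
    p=optics.get_image(n); im=p["image"]; cv2.imwrite(f"pics/k_{n}.png",im)
E
python3 k.py
```

```text
0.6 [ 0.4 -0.1 -1. ] 21.0
0.7 [-0.6 -1.2 -0.3] 21.5
0.8 [ 0.5 -0.5  0.2] 22.0
0.9 [-1.   0.3 -0.6] 22.5
1.0 [-0.2 -0.3 -0.3] 22.9
1.1 [0.6 0.4 0. ] 23.4
1.2 [-0.8 -0.1  0.5] 23.9
```

View pics/k_scene.png

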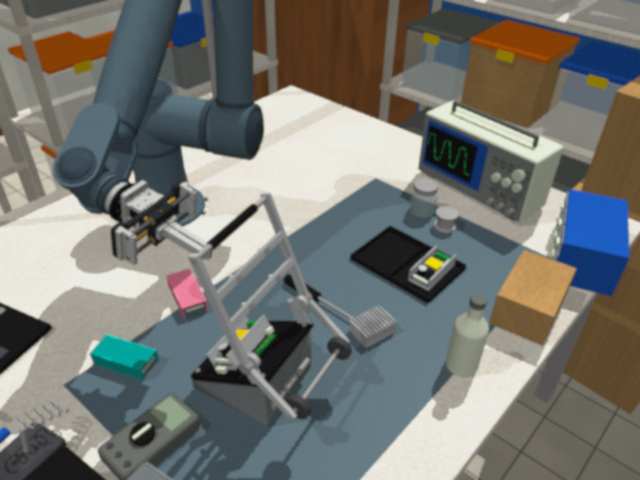

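The gate is past balance and swinging on, with the handle at about (235,230) already off the finger. I'll retreat, confirm numerically that it is open, and locate the unit from its masks.

```bash
cat > m.py <<'E'
from h import *
from scipy.optimize import least_squares
np.set_printoptions(suppress=True,precision=1)
env.move_straight(current_ee_pos()-RF@[150,0,0],speed=250); env.hold(1.2)
a=np.radians(28)
def unitmask(dx,dy):
    X=np.array([[x,y,z] for x in(-28,28) for y in(-60,60) for z in(0,34)],float)
    Rt=np.array([[np.cos(a),0,-np.sin(a)],[0,1,0],[np.sin(a),0,np.cos(a)]])
    return np.array([fw([-29.4+dx,dy,82.6]+Rt@x) for x in X])
exp=fw([-29.4,0,82.6])
for n in("top","scene"):
    p=optics.get_image(n); cv2.imwrite(f"pics/m_{n}.png",p["image"])
    b=[toworld(p,x["position"]) for x in boxes_of(p,"unit")]; print(n,"unit",np.array(b))
    g=boxes_of(p,"gate"); print("gate",[(x["score"],toworld(p,x["position"])) for x in g])
    g=1.83-a; hd=fw([50.8-215*np.cos(g),0,176+215*np.sin(g)]); bars=[hd,fw([50.8,0,176])]
    ms=silhouettes(p,"gate")
    if ms:
        M=ms[0]["mask"]; v,u=np.nonzero(M); print("gate mask bbox",u.min(),u.max(),v.min(),v.max(),"open handle ends",proj(p,[hd+60*RF[:,1],hd-60*RF[:,1]]).tolist())
    for s in silhouettes(p,"unit"):
        m=s["mask"]; v,u=np.nonzero(m); h=cv2.convexHull(proj(p,unitmask(0,0)).astype(np.float32)); 
        M=cv2.moments(h); c=np.array([M["m10"],M["m01"]])/M["m00"]
        if np.hypot(u.mean()-c[0],v.mean()-c[1])<30:
            print("mask c",u.mean(),v.mean(),"model",c,"areas",len(u),M["m00"],"bbox",u.min(),u.max(),v.min(),v.max(),"model bbox",h.min((0,1)),h.max((0,1)))
            print("px per mm dx",(proj(p,unitmask(1,0))-proj(p,unitmask(0,0))).mean(0).round(2),"dy",(proj(p,unitmask(0,1))-proj(p,unitmask(0,0))).mean(0).round(2))
print(current_clock())
E
python3 m.py
```

```text
top unit [[ 329.4 -190.2   34.2]
 [ 584.8 -249.3  105.7]]
gate [(0.6, array([ 640.5, -228.6,  323.7]))]
gate mask bbox 357 485 151 197 open handle ends [[404.6797073258433, 186.77400211223807], [465.4420181629988, 176.66257692611904]]
mask c 408.0242718446602 226.93608414239483 model [409.3 226.5] areas 1236 1293.4822198220063 bbox 383 434 211 243 model bbox [382.9 210.1] [435.3 243.2]
px per mm dx [-0.1 -0.4] dy [-0.4  0.1]
scene unit [[ 392.6 -401.1   30.1]
 [ 337.9 -196.9   33.6]
 [ 595.2 -267.5  106.7]]
gate [(0.67, array([ 659.7, -267.5,  266.7]))]
gate mask bbox 203 344 193 420 open handle ends [[267.9838046798592, 208.65954327485161], [222.53086909608908, 248.42155400875933]]
27.2583
```

The unit matches the model within about 1 px, and the gate is up. Now the pregrasp, descent, grip and lift.

```bash
cat > n.py <<'E'
from h import *
np.set_printoptions(suppress=True,precision=1)
TO=40; R=grasp_R(28,1)
def P(h): 
    k=h-TO; return fw([-29.4-k*.4695,0,82.6+k*.8829])   # tip h above the plate along the normal
move_gripper(82)
env.reach(fw([-190,0,330]),R)
env.move_straight(P(70),speed=200)
print("t",current_clock(),current_force())
hit=env.move_straight(P(6),speed=60,until_force=6); print("hit",hit,"err",R.T@(current_ee_pos()-P(6)),current_force())
if hit: env.move_straight(current_ee_pos()-4*R[:,2],speed=40)
w=move_gripper(40,35); print(current_width(),current_finger_force(),current_clock(),current_force())
E
python3 n.py
```

```text
t 30.8583 [-0.1  0.6  0.6]
hit False err [-0.3  0.4 -0.4] [-1.2 -0.1 -0.4]
55.865615968416016 34.95949923992157 32.6 [-1.6 -0.4  2.2]
```

```bash
cat > o.py <<'E'
from h import *
np.set_printoptions(suppress=True,precision=1)
TO=40; R=grasp_R(28,1)
def P(h): 
    k=h-TO; return fw([-29.4-k*.4695,0,82.6+k*.8829])
env.move_straight(P(26),speed=40); print(current_force(),current_width())
env.move_straight(P(110),speed=120)
env.move_straight(fw([-150,0,260]),speed=150)
t=np.radians(-.8); RT=np.array([[np.cos(t),-np.sin(t),0],[np.sin(t),np.cos(t),0],[0,0,1]]); RD=grasp_R(0,1,RT)
env.reach([520,30,240],RD)
B=np.array([634.5,246.2,0])+RT@[-57,0,0]; print("bay",B)
env.reach([B[0],B[1],130],RD)
env.move_straight([B[0],B[1],20],speed=100)
print(current_clock(),current_width(),current_force(),current_ee_pos())
ex={}
for n in("top","scene"):
    p=optics.get_image(n); cv2.imwrite(f"pics/o_{n}.png",p["image"])
    for o in("unit","spare","gate","tray"): print(n,o,[(round(x["score"],2),toworld(p,x["position"])) for x in boxes_of(p,o)])
E
python3 o.py
```

```text
[ 0.5  0.8 -2.5] 55.62887297902784
bay [577.5 247.    0. ]
38.6667 55.509770292384786 [-0.2 -0.5 -1.6] [578.3 247.2  21. ]
top unit [(0.88, array([ 384.6, -390.9,   32.2])), (0.72, array([580.3, 206.4,  75.8])), (0.58, array([ 328.2, -189.5,   34.7]))]
top spare [(0.56, array([710.2, 228.5,  28.8])), (0.22, array([531.4, 449.9,  86.7]))]
top gate [(0.93, array([ 641.6, -232.4,  318.4]))]
top tray [(0.96, array([648.6, 192.2,   3.5]))]
scene unit [(0.58, array([575.1, 220. ,  77.5])), (0.56, array([ 392.7, -404.3,   33.9]))]
scene spare [(0.78, array([699.7, 242.6,  26.4])), (0.69, array([ 583. , -475.9,   36.6]))]
scene gate [(0.57, array([ 660.5, -267.6,  266.9]))]
scene tray [(0.86, array([629.7, 219.8,   7.8]))]
```

```bash
cat > q.py <<'E'
from h import *
np.set_printoptions(suppress=True,precision=1)
x,y,z=current_ee_pos()
env.move_straight([x,y,-20],speed=70)
hit=env.move_straight([x,y,-42],speed=20,until_force=4); print(hit,current_ee_pos(),current_force(),current_width(),current_clock())
E
python3 q.py
```

```text
True [577.7 247.1 -30.1] [0.6 0.  3.2] 55.891890974760884 40.5167
```

It touched down at exactly the expected height, so I'll release, retreat and check.

```bash
cat > r.py <<'E'
from h import *
np.set_printoptions(suppress=True,precision=1)
move_gripper(70); x,y,z=current_ee_pos()
env.move_straight([x,y,30],speed=60); env.move_straight([x,y,160],speed=150)
env.reach([420,60,330],grasp_R(0,1,np.eye(3)))
print(current_clock(),current_width(),current_force())
for n in("top","scene"):
    p=optics.get_image(n); cv2.imwrite(f"pics/r_{n}.png",p["image"]); R,t,K=cam(p); c=-R.T@t
    for o in("unit","spare","gate","screwdriver","heatsink","multimeter","jar","spool"): print(n,o,[(round(x["score"],2),toworld(p,x["position"])) for x in boxes_of(p,o)])
    if n=="top":
        for s in silhouettes(p,"unit")+silhouettes(p,"spare"):
            v,u=np.nonzero(s["mask"]); d=np.c_[u,v,np.ones(len(u))]@np.linalg.inv(K).T@R; W=(c+d*((38-c[2])/d[:,2])[:,None])[:,:2]
            if W[:,1].mean()>100: print("rect z38",cv2.minAreaRect(W.astype(np.float32)))
E
python3 r.py
```

```text
44.3 70.18902676498527 [ 0.6 -0.5 -0.7]
top unit [(0.91, array([ 331.8, -187. ,   32.5])), (0.64, array([577.4, 249.2,  27.3])), (0.6, array([ 385.1, -385.6,   33.5]))]
top spare [(0.59, array([699.9, 255.2,  28.9]))]
top gate [(0.58, array([ 637.8, -229.5,  324. ]))]
top screwdriver [(0.67, array([539.3,   0.6,  23.5])), (0.3, array([579.4, 246.2,  27.2]))]
top heatsink [(0.62, array([710.1,  12.7,  15. ]))]
top multimeter [(0.93, array([ 574.6, -464.5,   36.5])), (0.27, array([580.8, 246.8,  30.8]))]
top jar [(0.76, array([533. , 449.7,  81.4])), (0.17, array([644.4, 253.3,   2.8]))]
top spool [(0.95, array([619.3, 438.8,  43.9]))]
rect z38 ((575.943603515625, 242.94424438476562), (58.36178970336914, 115.82836151123047), 1.0304937362670898)
rect z38 ((694.2017822265625, 251.3599853515625), (65.46904754638672, 119.10468292236328), 1.0684118270874023)
scene unit [(0.96, array([575.2, 232.1,  28.9])), (0.83, array([ 340.3, -196.1,   32.6])), (0.66, array([ 391.1, -405.4,   28.9]))]
scene spare [(0.72, array([698.3, 242.8,  26.9]))]
scene gate [(0.8, array([ 663.8, -266.7,  268.5]))]
scene screwdriver [(0.55, array([550.2,  -2.6,  16.5]))]
scene heatsink [(0.91, array([716. ,   4.4,  30.2]))]
scene multimeter [(0.84, array([ 585.1, -476.4,   36.8]))]
scene jar [(0.96, array([543.8, 437. ,  49.6]))]
scene spool [(0.88, array([625. , 427.7,  37.7])), (0.26, array([544.2, 439.4,  51.1]))]
```

```bash
python3 -c "
from h import *
print(env.job_done())"
```

```text
the job is handed in; nothing more can be done
None
```

The job is handed in: the gate stands open by itself and the unit lies flat in the tray's empty bay at about (577, 247) mm, released. The other items sit where they started, within camera accuracy; only the screwdriver is unconfirmed, as its readings moved 20–40 mm in x, probably because the arm hid part of it. It took about 44 s, including one hook attempt that missed the handle because the real fingertips are 40 mm short of the reported TCP.

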